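# Find the full tin of screws by hefting

### The arm

A 6-joint arm with a two-finger parallel gripper is mounted at the origin on a cart in front of the work surface, level with it; the furniture and walls round the work are solid. World frame = base frame: x ahead of the robot, y to its left, z up, the work surface at z = 0. Lengths are in mm, angles in degrees, forces in N, time in s.
With the tool pointing down it reaches from about 250 to 775 mm from the base axis. Payload 4 kg.
Tool frame: the origin (TCP) lies between the finger pads; the fingertips stand bot.tip_reach ahead of it and the grasp point (between the pads) lies 8 mm behind it (bot.tip_reach is the distance from the TCP to the fingertips, in mm); z points along the fingers, y is the line along which they close (so a half turn about z gives the same grasp; the last joint's range is limited). The gripper opens to 94 mm and grips with 3 to 60 N. Pads are 16 mm wide; open, the fingers measure 119 mm over their backs; the gripper's body (75 mm by 177 mm) begins 78 mm behind the grasp point.
Start: joints at [70.525, 4.996, 78.535, -0, 96.463, -5.907], TCP at [129.035, 534.667, 216.506] pointing down, gripper open.
Joint ranges: [-177.83, 177.83], [-43.37, 116.18], [15.69, 146.23], [-61.86, 241.86], [9.47, 152.12], [-147.06, 147.06]. Speed limits (degrees/s): [159.86, 159.86, 180, 180, 180, 180].

### API

Orientations are given as [roll, pitch, yaw] about the fixed x, y, z axes, in that order (R = Rz(yaw) Ry(pitch) Rx(roll)).
In Python, from rig import bot gives the robot as it stands.
- The arm moves only by the tool jog_arm, never from a script. Its arguments are lists of equal length, an entry for each row: "delta_pos": the shift along the tool's x, y, z in cm, a list of three; "turn": the turn, a rotation vector about the tool's x, y, z in units of 8 degrees (1.0 is 8 degrees), a list of three; "fingers": the closure, from -1 (fully open) to 1 (shut). A call has 1 to 12 rows; each row shifts and turns the commanded pose from where the row before left it, along the tool's axes as they then stand; what a row does not reach is not made up. A row lasts 1/10 s, in which the tool goes at most 50 mm and 8.59 degrees, less where a joint would pass 70% of its speed; a pose out of reach is approached as far as the arm can. A call with a gripper value outside its range is refused whole. The fingers move at their own pace and stop on an object; the grip force is fixed at half the most. Time passes only in rows, so rows that do not move let the fingers close. It gives the time, the measured TCP pose, the force, the opening and the grip force at its end, in the units of the state.
- bot.read_state(): the state, without advancing time (a new reading comes with each control period).
- bot.read_camera(name): name is "scene" or "side" or "wrist"; returns a dict with "img" (400x640x3 uint8, blue, green, red), "vfov" (degrees; the focal length in pixels is half the picture's height over the tangent of half this angle, whatever the lens; pixels are square), "cx", "cy" (the principal point, pixels), "k1" (the pictures are not rectified: a ray, as slopes to the right and down, at radius r is drawn at 1 + k1 r^2 times it, then the intrinsics apply), "T" (4x4, takes a point from camera to world coordinates). Camera axes: x right, y down, z forward; pixel columns grow to the right and rows downward; lengths in mm; the calibration is good to about 2 mm. A picture is of the moment at which its call begins. There is no depth.
- bot.job_done(): hands the job in; it is judged then, once.
The state is a dict: "clock": time; "joint_pos": joint angles; "joint_vel": joint speeds; "tau": joint torques, N m; "ee_pos": TCP position; "ee_rot": TCP orientation; "wrist_force": force on the tool from outside, world axes, zero at the start; "moment": the same for the moment, N m; "grip_width": finger opening in mm; "grip_force": force on a finger pad.
Only numpy, scipy, OpenCV 4.12 (cv2) and the standard library are available. Lean on these libraries where they do the work, as an engineer would, in place of code of your own. Each camera call takes 0.05 s, during which the arm holds its last target. There are 200 camera calls.

### The job

One of three identical screw tins is full and the others are part-used, but nobody labelled them: first put the loose red lid back on the open tin and press it right down so that nothing can spill. Then, working along the row from your left to your right so that none is missed, take each tin by its body, lift it a few centimetres straight up to feel its weight, and set it back upright where it stood (the last one may stay in your grip if it is the one). Finish with the heaviest tin held still in the gripper, upright, with its foot at least 10 cm above the bench; do not put it down or let it go, keep the other two standing in their places, all lids on, no tin tipped, and leave the tools lying about alone.

Things in the scene. Friction and masses are not known exactly. Their poses are not given: they have to be found in the camera images.
- tin_a_mid (a point): one of three identical tins standing in a row across the bench; its lid is on. Bare steel body 64 mm across up to a shoulder 54 mm high, white label with a blue stripe, 74 mm to the rim, 77 mm tall with lid. This point is on its axis, 35 mm above its foot; z is the axis, upward. Grip the  the lid only slips on, and a tin lifted by its lid comes apart
- tin_b_mid (a point): one of the three tins, the same as tin_a, lid on: point on its axis, 35 mm above its foot
- tin_c_mid (a point): one of the three tins, the same as tin_a, but it starts open: a grey foam pad covers what is inside, about 20 mm below the rim. Point on its axis, 35 mm above its foot. Any of the three may stand left, middle or right
- tin_a_rim (a point): centre of the rim of tin_a, on its axis, 74 mm above the foot; the neck above the shoulder is 52 mm across, narrowing to 48 mm at the rim
- tin_a: tin_a itself: origin at the centre of its foot. A full tin weighs about 0.7 to 0.8 kg with its lid, a part-used one less than 0.5 kg; which one is full changes every time and cannot be seen
- tin_b_rim (a point): centre of the rim of tin_b, on its axis, 74 mm above the foot; the neck above the shoulder is 52 mm across, narrowing to 48 mm at the rim
- tin_b: tin_b itself: origin at the centre of its foot. A full tin weighs about 0.7 to 0.8 kg with its lid, a part-used one less than 0.5 kg; which one is full changes every time and cannot be seen
- tin_c_rim (a point): centre of the rim of tin_c, on its axis, 74 mm above the foot; the neck above the shoulder is 52 mm across, narrowing to 48 mm at the rim
- tin_c: tin_c itself: origin at the centre of its foot. A full tin weighs about 0.7 to 0.8 kg with its lid, a part-used one less than 0.5 kg; which one is full changes every time and cannot be seen
- lid_a_mid (a point): lid of tin_a, on it from the start: red slip lid, 60 mm across, 16 mm tall; this point is its centre, half-way up (5 mm below the rim when it is right down)
- lid_b_mid (a point): lid of tin_b, on it from the start; otherwise the same as lid_a
- lid_c_mid (a point): centre, half-way up, of the loose lid of tin_c, lying skirt down at the front of the bench, before the row of tins: red, 60 mm across, 16 mm tall, hollow below (57 mm wide, 13 mm deep). It slips over the neck with 2 mm of play all round. Right down, this point is 69 mm above the tin's foot
- lid_c: the loose lid itself: origin at the centre of its lower edge. Right down, it stops 1 mm above the shoulder; the body below is 4 mm wider than the lid, so fingertips must not reach below the lid's lower edge while it is set on
- worktop: the workbench with its green mat, top at z = 0 (fixed; its origin is of no use)
- amp_on_side: the big black amplifier stood on its side on the left of the bench, about 0.33 m tall, taking up x over 0.47 and y over 0.12; fixed, keep the arm clear of it
- driver_b: black-handled screwdriver, 175 mm long, lying left of the tins; a bystander, origin at the centre of its underside
- driver_c: blue-handled screwdriver, 147 mm long, lying left of the tins; a bystander, origin at the centre of its underside
- masking_tape: roll of cream masking tape, 98 mm across, 18 mm tall, near the front right corner; a bystander, origin at the centre of its underside
- nippers: red-handled pliers, 136 mm long, lying behind the tins on the right; a bystander, origin at the centre of its underside
There are look-alikes about, which are no part of the job. What is shaped like the part that bears lid_a_mid but pink or turquoise is not meant.

How it is judged (in metres and radians):
On the way, in this order (a step that is already met when the one before it is completed fails the run):
1. the loose lid is right down on the open tin, let go, with all three tins standing on the bench (distance between lid_c_mid and tin_c_rim below 0.009 m and z of lid_c_mid in the frame of tin_c_rim below -0.002 m and contact force between lid_c and the fingers below 0.05 N and height (world z) of each of tin_a_mid, tin_b_mid, tin_c_mid below 0.04 m and angle between each of tin_a_mid, tin_b_mid, tin_c_mid's own z axis and vertical below 0.1 rad), for 0.2 s.
2. the left tin is lifted clear of the bench (((height (world z) of tin_a_mid above 0.043 m and world y of tin_a_mid between -0.085 and 0.3 m and contact force between tin_a and worktop below 0.05 N and contact force between tin_a and the fingers above 0.5 N) or (height (world z) of tin_b_mid above 0.043 m and world y of tin_b_mid between -0.085 and 0.3 m and contact force between tin_b and worktop below 0.05 N and contact force between tin_b and the fingers above 0.5 N) or (height (world z) of tin_c_mid above 0.043 m and world y of tin_c_mid between -0.085 and 0.3 m and contact force between tin_c and worktop below 0.05 N and contact force between tin_c and the fingers above 0.5 N))), for 0.15 s.
3. the middle tin is lifted clear of the bench (((height (world z) of tin_a_mid above 0.043 m and world y of tin_a_mid between -0.2125 and -0.085 m and contact force between tin_a and worktop below 0.05 N and contact force between tin_a and the fingers above 0.5 N) or (height (world z) of tin_b_mid above 0.043 m and world y of tin_b_mid between -0.2125 and -0.085 m and contact force between tin_b and worktop below 0.05 N and contact force between tin_b and the fingers above 0.5 N) or (height (world z) of tin_c_mid above 0.043 m and world y of tin_c_mid between -0.2125 and -0.085 m and contact force between tin_c and worktop below 0.05 N and contact force between tin_c and the fingers above 0.5 N))), for 0.15 s.
4. the right tin is lifted clear of the bench (((height (world z) of tin_a_mid above 0.043 m and world y of tin_a_mid between -0.5 and -0.2125 m and contact force between tin_a and worktop below 0.05 N and contact force between tin_a and the fingers above 0.5 N) or (height (world z) of tin_b_mid above 0.043 m and world y of tin_b_mid between -0.5 and -0.2125 m and contact force between tin_b and worktop below 0.05 N and contact force between tin_b and the fingers above 0.5 N) or (height (world z) of tin_c_mid above 0.043 m and world y of tin_c_mid between -0.5 and -0.2125 m and contact force between tin_c and worktop below 0.05 N and contact force between tin_c and the fingers above 0.5 N))), for 0.15 s.
At the end, for the whole second after the job is handed in: The full tin is held by the fingers, still, upright within 0.25 rad, foot over 80 mm above the bench; the two lighter ones (under 5.6 N each) stand upright, untouched, within 40 mm of where they stood; all three lids are right down (within 3 mm) (distance between lid_a_mid and tin_a_rim below 0.009 m and z of lid_a_mid in the frame of tin_a_rim below -0.002 m and distance between lid_b_mid and tin_b_rim below 0.009 m and z of lid_b_mid in the frame of tin_b_rim below -0.002 m and distance between lid_c_mid and tin_c_rim below 0.009 m and z of lid_c_mid in the frame of tin_c_rim below -0.002 m and ((height (world z) of tin_a_mid above 0.115 m and angle between tin_a_mid's own z axis and vertical below 0.25 rad and contact force between tin_a and the fingers above 1 N and linear speed of tin_a below 0.03 m/s and (height (world z) of tin_b_mid below 0.038 m and angle between tin_b_mid's own z axis and vertical below 0.1 rad) and contact force between tin_b and worktop between 1 and 5.6 N and distance of each of tin_b_mid, tin_c_mid from where it was at the start of the episode below 0.04 m and linear speed of each of tin_b, tin_c below 0.02 m/s and contact force between each of tin_b, tin_c and the fingers below 0.05 N and (height (world z) of tin_c_mid below 0.038 m and angle between tin_c_mid's own z axis and vertical below 0.1 rad) and contact force between tin_c and worktop between 1 and 5.6 N) or (height (world z) of tin_b_mid above 0.115 m and angle between tin_b_mid's own z axis and vertical below 0.25 rad and contact force between tin_b and the fingers above 1 N and linear speed of tin_b below 0.03 m/s and (height (world z) of tin_a_mid below 0.038 m and angle between tin_a_mid's own z axis and vertical below 0.1 rad) and contact force between tin_a and worktop between 1 and 5.6 N and distance of each of tin_a_mid, tin_c_mid from where it was at the start of the episode below 0.04 m and linear speed of each of tin_a, tin_c below 0.02 m/s and contact force between each of tin_a, tin_c and the fingers below 0.05 N and (height (world z) of tin_c_mid below 0.038 m and angle between tin_c_mid's own z axis and vertical below 0.1 rad) and contact force between tin_c and worktop between 1 and 5.6 N) or (height (world z) of tin_c_mid above 0.115 m and angle between tin_c_mid's own z axis and vertical below 0.25 rad and contact force between tin_c and the fingers above 1 N and linear speed of tin_c below 0.03 m/s and (height (world z) of tin_a_mid below 0.038 m and angle between tin_a_mid's own z axis and vertical below 0.1 rad) and contact force between tin_a and worktop between 1 and 5.6 N and distance of each of tin_a_mid, tin_b_mid from where it was at the start of the episode below 0.04 m and linear speed of each of tin_a, tin_b below 0.02 m/s and contact force between each of tin_a, tin_b and the fingers below 0.05 N and (height (world z) of tin_b_mid below 0.038 m and angle between tin_b_mid's own z axis and vertical below 0.1 rad) and contact force between tin_b and worktop between 1 and 5.6 N))); the arm keeps its last pose, push and grip.
It fails at once if a tin tips over, or a closed tin loses its lid (angle between any of tin_a_mid, tin_b_mid, tin_c_mid's own z axis and vertical above 0.6 rad or distance between lid_a_mid and tin_a_rim above 0.02 m or distance between lid_b_mid and tin_b_rim above 0.02 m).
It fails at once if a bystander (screwdrivers, tape roll, pliers) is shoved more than 40 mm (distance of any of driver_b, driver_c, masking_tape, nippers from where it was at the start of the episode above 0.04 m).
It also fails if it takes over 72 s, if anything falls off the work surface, if the arm or the gripper's body presses on something with over 40 N, if the wrist force passes 120 N, or if a joint passes its speed limit or range.

## Working session

There is one attempt and no reset: what is moved stays moved. The work goes in short steps, Python scripts to look and compute and a tool call to move; the robot and the scene stay as the last step left them, time stands still between calls to the robot, and variables do not carry over. Pictures are saved under pics/ and viewed, at most 10 in all, crops included, and the job is handed in when it is done.

Besides the shell and the picture viewer there is one more tool, called after "Request:" as a command line: name --argument value ..., lists and objects as JSON in quotes. jog_arm: Moves the arm, as the interface text tells. Its arguments: {"type":"object","properties":{"delta_pos":{"type":"array"},"turn":{"type":"array"},"fingers":{"type":"array"}},"required":["delta_pos","turn","fingers"]}

```bash
mkdir -p pics; cat > h.py <<'E'
import numpy as np, cv2
from rig import bot
def ray(c,u,v):
    f=200/np.tan(np.radians(c["vfov"])/2)
    d=np.array([(u-c["cx"])/f,(v-c["cy"])/f]); s=d.copy()
    for _ in range(30): s=d/(1+c["k1"]*(s@s))
    T=np.array(c["T"]); r=T[:3,:3]@np.array([s[0],s[1],1]); return T[:3,3],r
def onz(c,u,v,z):
    o,r=ray(c,u,v); return o+r*(z-o[2])/r[2]
def red(c,lo=120):
    h=cv2.cvtColor(c["img"],cv2.COLOR_BGR2HSV)
    m=(((h[...,0]<8)|(h[...,0]>172))&(h[...,1]>lo)&(h[...,2]>60)).astype(np.uint8)
    n,l,s,ce=cv2.connectedComponentsWithStats(m)
    return m,l,[(i,s[i].tolist(),ce[i].round(1).tolist()) for i in range(1,n) if s[i][4]>60]
E
python3 - <<'E'
from h import *
st=bot.read_state(); print(st, bot.tip_reach)
for n in ["scene","side"]:
    c=bot.read_camera(n); cv2.imwrite(f"pics/{n}0.png",c["img"]); print(n,c["vfov"],c["k1"],np.array(c["T"]).round(3).tolist())
    for r in red(c)[2]: print(r)
E
```

```text
{'clock': 0.0, 'joint_pos': array([ 7.05248518e+01,  5.03910785e+00,  7.86253882e+01, -6.02568913e-04,
        9.64622357e+01, -5.90717973e+00]), 'joint_vel': array([ 0.06304865,  0.07489271,  0.00057679, -0.05759838,  0.07298741,
        0.02191384]), 'tau': array([ 1.77205613e-03, -3.40182567e+01, -3.02431512e+01,  7.19076977e-02,
        3.30590154e-02, -1.87174569e-04]), 'ee_pos': array([128.85925659, 534.14597271, 215.29846779]), 'ee_rot': array([-1.79873879e+02, -1.24471633e-02,  1.66431951e+02]), 'wrist_force': array([ 0.51482095, -0.61910713, -1.10138653]), 'moment': array([0.03955985, 0.01878351, 0.01444197]), 'grip_force': 0.0, 'grip_width': 93.70380258774183} 11.0
scene 46.315068711175684 -0.04083531486593216 [[-0.351, -0.381, 0.855, -886.939], [-0.936, 0.147, -0.319, 535.137], [-0.004, -0.913, -0.409, 351.259], [0.0, 0.0, 0.0, 1.0]]
(3, [359, 79, 19, 9, 144], [368.2, 83.1])
(4, [287, 92, 16, 6, 87], [294.3, 94.4])
(5, [362, 105, 18, 8, 133], [370.8, 108.5])
(20, [203, 341, 56, 24, 611], [232.0, 355.0])
side 42.29119478021436 0.024573815954163532 [[0.678, 0.582, -0.448, 1343.792], [0.735, -0.545, 0.404, -741.97], [-0.009, -0.603, -0.798, 1121.673], [0.0, 0.0, 0.0, 1.0]]
(2, [251, 125, 30, 24, 489], [265.6, 136.3])
(5, [229, 159, 22, 19, 347], [239.5, 168.0])
```

View pics/scene0.png

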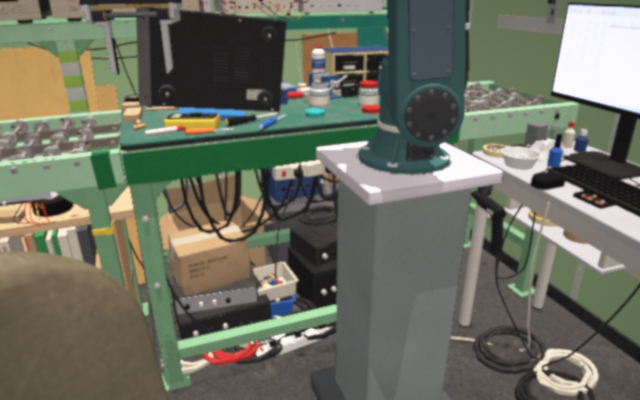

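View pics/side0.png

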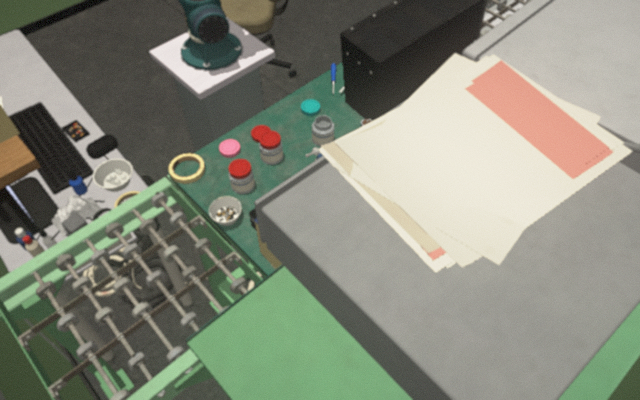

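The side view shows the open tin at about (322,128) and closed tins at (270,147) and (241,175). There are three loose lids: red (261,132), pink (230,147) and turquoise (311,106). Only the red one fits the description. I'll check it in a crop and get coarse positions.

```bash
python3 - <<'E'
from h import *
c=bot.read_camera("side"); s=bot.read_camera("scene")
cv2.imwrite("pics/crop1.png",cv2.resize(c["img"][90:230,190:360],None,fx=4,fy=4,interpolation=cv2.INTER_CUBIC))
for n,u,v,z in [("lid",261.5,132,16),("mid",270,139,77),("right",239.5,168,77),("open",322,122,74),("bowl",225,210,20),("tape",187,167,10),("pink",230,147,16),("turq",311,106,16)]:
    print(n,onz(c,u,v,z).round(0))
for n,u,v,z in [("lid",370.8,108.5,8),("mid",368.2,83,72),("open",319,87,70)]: print("sc",n,onz(s,u,v,z).round(0))
w=bot.read_camera("wrist"); T=np.array(w["T"]); print(w["vfov"],w["k1"],w["cx"],w["cy"],T.round(3).tolist())
E
```

```text
lid [ 436. -131.   16.]
mid [ 524. -165.   77.]
right [ 549. -291.   77.]
open [572. -12.  74.]
bowl [ 595. -383.   20.]
tape [ 394. -368.   10.]
pink [ 421. -236.   16.]
turq [455.  51.  16.]
sc lid [ 430. -128.    8.]
sc mid [ 515. -158.   72.]
sc open [519.  14.  70.]
69.9922383062171 -0.026654401677893947 325.8510284994873 198.64082480617245 [[0.235, 0.942, 0.238, 60.005], [0.972, -0.227, -0.06, 551.229], [-0.002, 0.245, -0.969, 383.536], [0.0, 0.0, 0.0, 1.0]]
```

View pics/crop1.png

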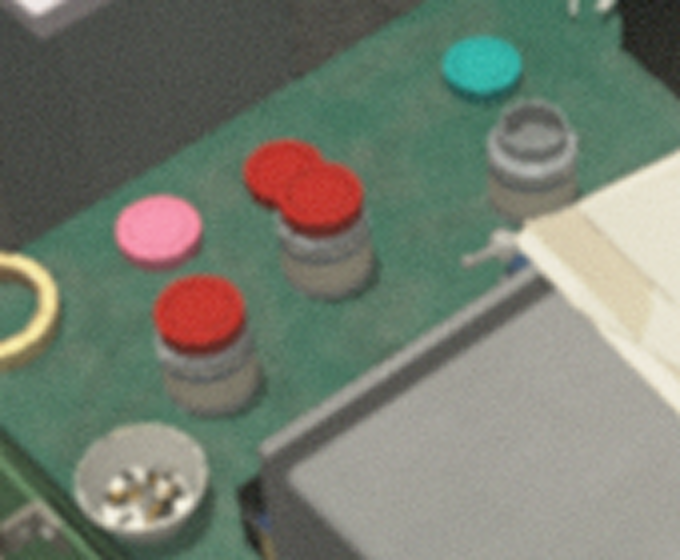

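The crop confirms it: the red lid at (261,133) lies in front of the row, at about x=433, y=-130. The pink and turquoise lids are not meant. The open tin is on the left. Next I move to an overhead viewpoint.

Request:
jog_arm --delta_pos '[[0,0,0],[0,0,0],[-2.2,-4.2,0],[-2.2,-4.2,0],[-2.2,-4.2,0],[-2.2,-4.2,0],[-2.2,-4.2,0],[-2.2,-4.2,0],[-2.2,-4.2,0],[-2.2,-4.2,0],[-2.2,-4.2,0],[-2.2,-4.2,0]]' --turn '[[0,0,-0.85],[0,0,-0.85],[0,0,0],[0,0,0],[0,0,0],[0,0,0],[0,0,0],[0,0,0],[0,0,0],[0,0,0],[0,0,0],[0,0,0]]' --fingers '[-1,-1,-1,-1,-1,-1,-1,-1,-1,-1,-1,-1]'

```text
clock: 1.45
ee_pos: [349.7, 113.0, 216.7]
ee_rot: [180.0, 0.1, -180.0]
wrist_force: [0.9, 0.7, 0.2]
grip_width: 94.2
grip_force: 0.0
```

Request:
jog_arm --delta_pos '[[-2.2,-4.2,0],[-2.2,-4.2,0],[-2.2,-4.2,0],[-2.2,-4.2,0],[-2.2,-4.2,0],[0,0,0],[0,0,0]]' --turn '[[0,0,0],[0,0,0],[0,0,0],[0,0,0],[0,0,0],[0,0,0],[0,0,0]]' --fingers '[-1,-1,-1,-1,-1,-1,-1]'

```text
clock: 2.15
ee_pos: [459.2, -95.6, 215.8]
ee_rot: [179.9, -0.1, 179.9]
wrist_force: [0.2, -0.7, -0.2]
grip_width: 94.0
grip_force: 0.0
```

```bash
python3 - <<'E'
from h import *
w=bot.read_camera("wrist"); cv2.imwrite("pics/w1.png",w["img"])
st=bot.read_state(); print(st["ee_pos"],st["ee_rot"],st["joint_pos"].round(1),st["wrist_force"])
for r in red(w)[2]:
    u,v=r[2]; print(r, onz(w,u,v,16).round(1), onz(w,u,v,77).round(1))
E
```

```text
[459.03745533 -94.72934895 216.19064704] [ 1.79940932e+02 -4.85711028e-02 -1.79984759e+02] [ -18.6   -5.4   88.9    0.    96.5 -108.6] [ 0.07527786 -0.01031297  0.07466777]
(3, [276, 139, 46, 46, 1687], [298.6, 161.6]) [ 431.7 -130.7   16. ] [ 424.6 -124.9   77. ]
(4, [251, 214, 45, 52, 1798], [273.1, 240.0]) [ 539.6 -168.6   16. ] [ 514.5 -156.5   77. ]
(5, [140, 235, 55, 50, 1559], [171.1, 256.5]) [ 564.7 -314.4   16. ] [ 535.5 -278.1   77. ]
(6, [206, 321, 41, 14, 245], [225.7, 328.6]) [ 683.5 -247.7   16. ] [ 634.6 -222.5   77. ]
(7, [392, 334, 63, 20, 871], [420.6, 344.0]) [712.   49.7  16. ] [658.3  25.6  77. ]
```

View pics/w1.png

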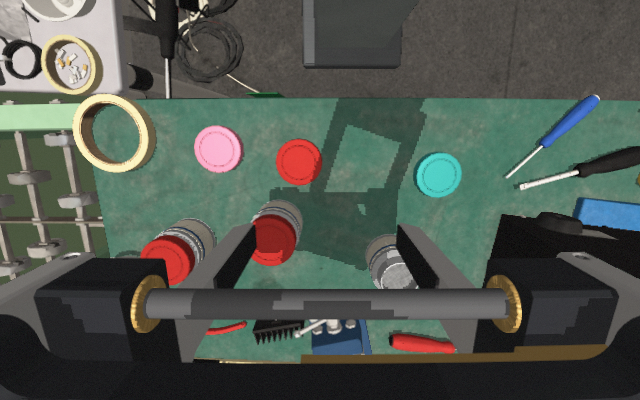

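The wrist view shows the red lid at (299,162), the pink one at (218,149) and the turquoise one at (438,174). The tins are at (170,260), (275,238) and (395,270), partly hidden by the fingers. I move forward 120 mm to see the tins from above.

Request:
jog_arm --delta_pos '[[-4,-1.5,0],[-4,-1.5,0],[-4,-1,0],[0,0,0],[0,0,0],[0,0,0]]' --turn '[[0,0,0],[0,0,0],[0,0,0],[0,0,0],[0,0,0],[0,0,0]]' --fingers '[-1,-1,-1,-1,-1,-1]'

```text
clock: 2.8
ee_pos: [578.6, -133.6, 217.4]
ee_rot: [180.0, 0.0, -179.9]
wrist_force: [0.6, -0.0, 0.7]
grip_width: 94.1
grip_force: 0.0
```

```bash
python3 - <<'E'
from h import *
w=bot.read_camera("wrist"); cv2.imwrite("pics/w2.png",w["img"])
st=bot.read_state(); print(st["ee_pos"],st["ee_rot"],np.array(w["T"])[:3,3])
m,l,R=red(w)
for r in R:
    u,v=r[2]; print(r, onz(w,u,v,16).round(1), onz(w,u,v,77).round(1))
E
```

```text
[ 578.53180986 -133.82985513  217.78072838] [-1.79984417e+02  8.13081470e-02 -1.79890774e+02] [ 507.51970057 -133.7255253   385.100916  ]
(1, [304, 36, 50, 55, 2117], [328.4, 62.6]) [ 433.3 -131.2   16. ] [ 445.6 -131.6   77. ]
(2, [272, 107, 56, 58, 2506], [299.7, 135.5]) [ 518.9 -167.1   16. ] [ 517.  -161.6   77. ]
(3, [158, 133, 59, 55, 2547], [186.6, 160.0]) [ 549.8 -314.7   16. ] [ 542.8 -284.8   77. ]
(5, [189, 227, 44, 27, 229], [209.8, 239.8]) [ 660.6 -295.2   16. ] [ 635.3 -268.5   77. ]
(6, [249, 250, 18, 10, 89], [257.9, 254.1]) [ 681.9 -229.2   16. ] [ 653.  -213.5   77. ]
(8, [459, 268, 27, 17, 236], [473.8, 276.3]) [716.5  80.2  16. ] [682.   44.9  77. ]
```

View pics/w2.png

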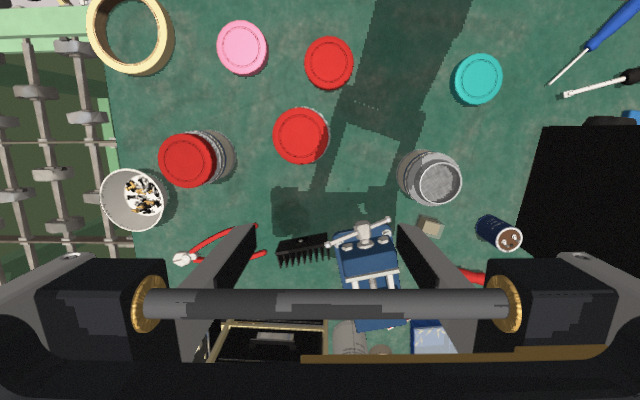

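The view is clear: the open tin's rim is at about (439,184), closed lids at (300,136) and (187,160), and the loose lid at (328,63). I measure the rim circle next and move to above the lid at the same time.

```bash
python3 - <<'E'
from h import *
im=cv2.imread("pics/w2.png"); 
w=bot.read_camera("wrist")
g=cv2.resize(cv2.cvtColor(w["img"],cv2.COLOR_BGR2GRAY)[140:230,390:480],None,fx=4,fy=4,interpolation=cv2.INTER_CUBIC)
cc=cv2.HoughCircles(g,cv2.HOUGH_GRADIENT_ALT,1.5,5,param1=150,param2=0.5,minRadius=60,maxRadius=140)
vis=cv2.cvtColor(g,cv2.COLOR_GRAY2BGR)
if cc is not None:
  for x,y,r in cc[0]:
    u,v=390+(x+.5)/4-.5,140+(y+.5)/4-.5; print(round(u,1),round(v,1),"r",r/4,onz(w,u,v,74).round(1)); cv2.circle(vis,(int(x),int(y)),int(r),(0,0,255),1); cv2.circle(vis,(int(x),int(y)),2,(0,255,0),-1)
cv2.imwrite("pics/rim.png",vis)
E
```

```text
432.8 176.8 r 26.744858 [561.4 -15.8  74. ]
441.0 181.6 r 21.785067 [566.8  -6.1  74. ]
427.5 179.8 r 32.20507 [564.8 -21.4  74. ]
430.5 181.6 r 24.058119 [566.9 -17.8  74. ]
432.4 181.6 r 19.289738 [566.9 -15.7  74. ]
437.6 183.1 r 19.56264 [568.6  -9.7  74. ]
439.9 186.5 r 23.911205 [572.4  -6.8  74. ]
435.0 177.5 r 19.31326 [562.2 -13.2  74. ]
439.9 186.5 r 17.435635 [572.4  -6.8  74. ]
438.0 180.1 r 16.645025 [565.2  -9.6  74. ]
```

Request:
jog_arm --delta_pos '[[4.5,0,1.5],[4.5,0,1.5],[4.5,0.2,1.5],[1.1,0.1,3],[0,0,4],[0,0,0],[0,0,0]]' --turn '[[0,0,0],[0,0,0],[0,0,0],[0,0,0],[0,0,0],[0,0,0],[0,0,0]]' --fingers '[-1,-1,-1,-1,-1,-1,-1]'

```text
clock: 3.6
ee_pos: [433.0, -131.9, 102.4]
ee_rot: [-180.0, 0.0, -180.0]
wrist_force: [1.0, -0.4, 0.6]
grip_width: 94.1
grip_force: 0.0
```

View pics/rim.png

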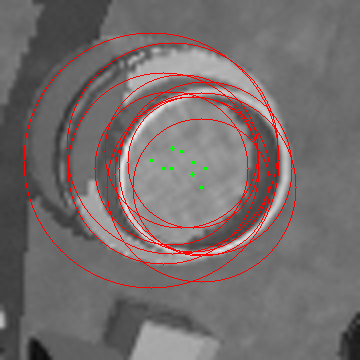

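The rim circle is (441,182) with r=21.8 (22 expected), which puts the open tin near (567,-6). Now I descend and grip the lid.

Request:
jog_arm --delta_pos '[[0,0,3],[0,0,3],[0,0.1,2],[0,0,0.7],[0,0,0],[0,0,0],[0,0,0],[0,0,0],[0,0,0],[0,0,0],[0,0,0],[0,0,0]]' --turn '[[0,0,0],[0,0,0],[0,0,0],[0,0,0],[0,0,0],[0,0,0],[0,0,0],[0,0,0],[0,0,0],[0,0,0],[0,0,0],[0,0,0]]' --fingers '[-1,-1,-1,-1,-1,1,1,1,1,1,1,1]'

```text
clock: 4.8
ee_pos: [433.8, -131.3, 15.0]
ee_rot: [-180.0, 0.0, -180.0]
wrist_force: [-0.0, -0.7, 4.2]
grip_width: 60.8
grip_force: 30.0
```

```bash
python3 -c "
from h import *
s=bot.read_state();print({k:np.round(s[k],1).tolist() for k in ['ee_pos','wrist_force','grip_width','grip_force']})"
```

```text
{'ee_pos': [433.8, -131.3, 15.0], 'wrist_force': [-0.0, -0.7, 4.2], 'grip_width': 60.8, 'grip_force': 30.0}
```

Request:
jog_arm --delta_pos '[[0,0,-2],[0,0,-4],[0,0,-4.5],[-1,1,-4.5],[-3,2,-3],[-3.5,2.5,-2],[-3.5,2.5,0],[-3,2.5,0],[-3,2,0],[0,0,0],[0,0,0],[0,0,0]]' --turn '[[0,0,0],[0,0,0],[0,0,0],[0,0,0],[0,0,0],[0,0,0],[0,0,0],[0,0,0],[0,0,0],[0,0,0],[0,0,0],[0,0,0]]' --fingers '[1,1,1,1,1,1,1,1,1,1,1,1]'

```text
clock: 6.0
ee_pos: [602.6, -6.7, 214.2]
ee_rot: [-180.0, -0.1, 180.0]
wrist_force: [0.5, -0.3, -0.7]
grip_width: 60.9
grip_force: 30.0
```

```bash
python3 - <<'E'
from h import *
w=bot.read_camera("wrist"); st=bot.read_state(); print(st["ee_pos"],st["ee_rot"],st["grip_width"],st["wrist_force"],np.array(w["T"])[:3,3])
R=np.array(w["T"])
# expected px of rim
f=200/np.tan(np.radians(w["vfov"])/2)
p=R[:3,:3].T@(np.array([567,-6,74])-R[:3,3]); s=p[:2]/p[2]; s=s*(1+w["k1"]*(s@s)); u0,v0=f*s+[w["cx"],w["cy"]]; print(u0,v0,24*f/p[2])
cv2.imwrite("pics/w3f.png",w["img"])
x0,y0=int(u0)-45,int(v0)-45
g=cv2.resize(cv2.cvtColor(w["img"],cv2.COLOR_BGR2GRAY)[y0:y0+90,x0:x0+90],None,fx=4,fy=4,interpolation=cv2.INTER_CUBIC)
cc=cv2.HoughCircles(g,cv2.HOUGH_GRADIENT_ALT,1.5,5,param1=150,param2=0.6,minRadius=76,maxRadius=125)
if cc is not None:
  for x,y,r in cc[0]:
    u,v=x0+(x+.5)/4-.5,y0+(y+.5)/4-.5; print(round(u,1),round(v,1),"r",r/4,onz(w,u,v,74).round(1))
for r in red(w)[2]: print(r,onz(w,*r[2],st["ee_pos"][2]+1).round(1))
big=cv2.resize(w["img"],(800,500),interpolation=cv2.INTER_CUBIC); big[:300,:300]=cv2.resize(w["img"][y0:y0+90,x0:x0+90],(300,300),interpolation=cv2.INTER_CUBIC)
cv2.imwrite("pics/w3.png",big)
E
```

```text
[602.5303903   -6.88195184 214.56942156] [-1.79986450e+02 -1.93497043e-02  1.79969158e+02] 60.30567022028893 [ 0.67011389  0.2463857  -0.44361263] [531.76616323  -6.61254708 382.03218857]
326.77249512948623 160.44382993231702 22.310600954451232
325.6 160.8 r 22.33465 [567.3  -7.2  74. ]
325.6 160.8 r 19.79326 [567.3  -7.2  74. ]
328.2 160.8 r 25.666065 [567.3  -4.4  74. ]
326.0 153.2 r 23.828268 [559.3  -6.8  74. ]
(1, [149, 84, 62, 59, 2885], [179.5, 113.2]) [524.  -89.4 215.6]
(2, [38, 112, 64, 57, 2830], [69.8, 139.5]) [ 538.  -156.6  215.6]
(3, [279, 190, 101, 93, 7002], [326.9, 236.9]) [598.3  -6.2 215.6]
(4, [99, 208, 67, 31, 375], [131.3, 220.3]) [ 587.6 -127.7  215.6]
(5, [103, 235, 74, 15, 405], [140.1, 244.4]) [ 603.7 -124.8  215.6]
```

View pics/w3.png

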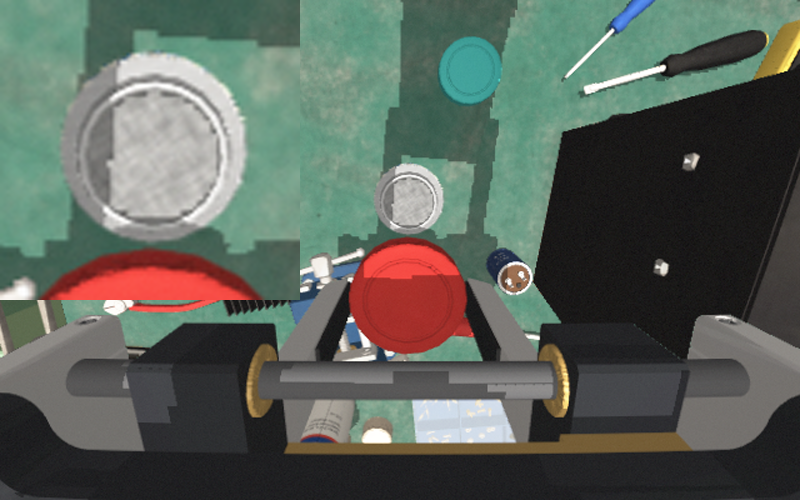

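The open tin's rim is at (326,161), giving (567.3,-7), which agrees with the earlier measurement. The lid sits level in the grip at about (326,238). I check its offset in the hand from its near and far edges.

```bash
python3 - <<'E'
from h import *
w=bot.read_camera("wrist"); st=bot.read_state(); z=st["ee_pos"][2]
print(st["ee_pos"], "centre from far top edge", onz(w,327,282.5,z+1)[0]-30, "from near lower edge", onz(w,327,190,z-15)[0]+30, "T",onz(w,326.5,238,z+1))
E
```

```text
[602.5856971   -6.96448133 214.86394368] centre from far top edge 600.0297621825207 from near lower edge 601.9296245779503 T [599.01694644  -6.61483585 215.86394368]
```

Request:
jog_arm --delta_pos '[[1.7,0,0],[1.7,0,0],[0,0,3],[0,0,3.5],[0,0,3.5],[0,0,1.5],[0,0,0],[0,0,0],[0,0,0]]' --turn '[[0,0,0],[0,0,0],[0,0,0],[0,0,0],[0,0,0],[0,0,0],[0,0,0],[0,0,0],[0,0,0]]' --fingers '[1,1,1,1,1,1,1,1,1]'

```text
clock: 7.0
ee_pos: [570.9, -6.4, 102.2]
ee_rot: [-180.0, 0.3, -180.0]
wrist_force: [0.8, 0.1, -0.5]
grip_width: 60.3
grip_force: 30.0
```

Request:
jog_arm --delta_pos '[[0,0,0.3],[0,0,0.3],[0,0,0.3],[0,0,0.2],[0,0,0],[0,0,0]]' --turn '[[0,0,0],[0,0,0],[0,0,0],[0,0,0],[0,0,0],[0,0,0]]' --fingers '[1,1,1,1,1,1]'

```text
clock: 7.6
ee_pos: [569.3, -6.1, 88.3]
ee_rot: [180.0, -0.0, -180.0]
wrist_force: [0.1, -0.8, 0.1]
grip_width: 60.5
grip_force: 30.0
```

Request:
jog_arm --delta_pos '[[0,0,0.2],[0,0,0.2],[0,0,0.2],[0,0,0],[0,0,0],[0,0,0]]' --turn '[[0,0,0],[0,0,0],[0,0,0],[0,0,0],[0,0,0],[0,0,0]]' --fingers '[1,1,1,1,1,1]'

```text
clock: 8.2
ee_pos: [569.4, -6.1, 82.6]
ee_rot: [180.0, 0.0, -180.0]
wrist_force: [0.3, -0.3, 0.2]
grip_width: 60.5
grip_force: 30.0
```

Lower edge is 6 mm below the rim with no force, so it is going over the neck. Continuing down.

Request:
jog_arm --delta_pos '[[0,0,0.2],[0,0,0.2],[0,0,0.2],[0,0,0.2],[0,0,0.2],[0,0,0],[0,0,0],[0,0,0]]' --turn '[[0,0,0],[0,0,0],[0,0,0],[0,0,0],[0,0,0],[0,0,0],[0,0,0],[0,0,0]]' --fingers '[1,1,1,1,1,1,1,1]'

```text
clock: 9.0
ee_pos: [569.5, -6.1, 75.9]
ee_rot: [-180.0, 0.1, -180.0]
wrist_force: [-5.5, 0.7, 13.2]
grip_width: 60.8
grip_force: 30.0
```

Request:
jog_arm --delta_pos '[[0.1,0,0],[0.1,0,0],[0,0,0],[0,0,0]]' --turn '[[0,0,0],[0,0,0],[0,0,0],[0,0,0]]' --fingers '[1,1,1,1]'

```text
clock: 9.4
ee_pos: [569.3, -6.1, 76.0]
ee_rot: [-180.0, 0.3, -180.0]
wrist_force: [-1.4, 0.7, 9.6]
grip_width: 60.7
grip_force: 30.0
```

Request:
jog_arm --delta_pos '[[0.1,0,0.1],[0,0,0.2],[0,0,0.1],[0,0,0],[0,0,0]]' --turn '[[0,0,0],[0,0,0],[0,0,0],[0,0,0],[0,0,0]]' --fingers '[1,1,1,1,1]'

```text
clock: 9.9
ee_pos: [569.4, -6.1, 75.8]
ee_rot: [-180.0, 0.5, -180.0]
wrist_force: [-5.2, 0.3, 22.9]
grip_width: 60.5
grip_force: 30.0
```

```bash
python3 - <<'E'
from h import *
s=bot.read_state();print({k:np.round(s[k],2).tolist() for k in ['ee_pos','ee_rot','wrist_force','moment','grip_width']})
c=bot.read_camera("side");cv2.imwrite("pics/s2.png",cv2.resize(c["img"][90:170,270:370],None,fx=7,fy=7,interpolation=cv2.INTER_CUBIC))
E
```

```text
{'ee_pos': [569.37, -6.06, 75.8], 'ee_rot': [-179.97, 0.54, -179.95], 'wrist_force': [-5.22, 0.27, 22.94], 'moment': [0.23, 1.05, 0.03], 'grip_width': 60.49}
```

View pics/s2.png

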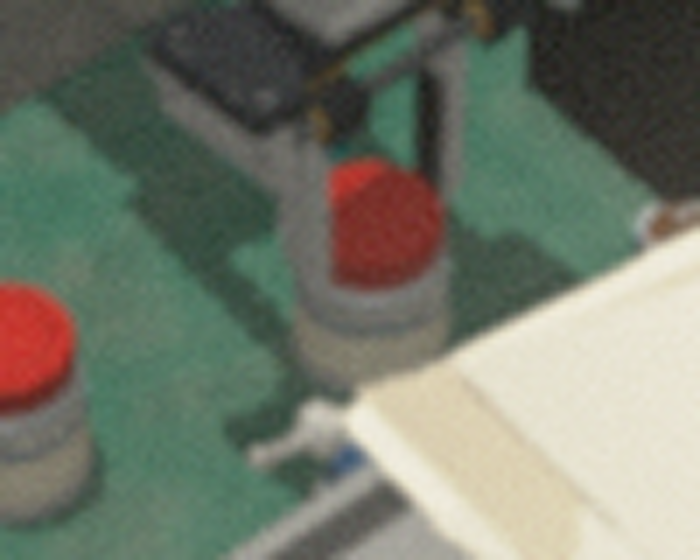

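It stopped hard at TCP z=75.9, so the lid's lower edge is at 61 mm and its middle at 69 mm. That is exactly right down, and the image shows it seated. I relax the push, open, and go up.

Request:
jog_arm --delta_pos '[[0,0,-0.3],[0,0,-0.3],[0,0,0],[0,0,0]]' --turn '[[0,0,0],[0,0,0],[0,0,0],[0,0,0]]' --fingers '[1,1,1,1]'

```text
clock: 10.35
ee_pos: [567.3, -6.1, 76.0]
ee_rot: [-180.0, 0.2, -180.0]
wrist_force: [-1.2, 1.1, 8.1]
grip_width: 61.1
grip_force: 30.0
```

Request:
jog_arm --delta_pos '[[0,0,0],[0,0,0],[0,0,0],[0,0,0],[0,0,0],[0,0,-1],[0,0,-3],[0,0,-4],[0,0,0],[0,0,0]]' --turn '[[0,0,0],[0,0,0],[0,0,0],[0,0,0],[0,0,0],[0,0,0],[0,0,0],[0,0,0],[0,0,0],[0,0,0]]' --fingers '[-1,-1,-1,-1,-1,-1,-1,-1,-1,-1]'

```text
clock: 11.35
ee_pos: [567.3, -6.2, 156.6]
ee_rot: [-180.0, 0.2, -180.0]
wrist_force: [1.0, 0.1, 0.6]
grip_width: 93.9
grip_force: 0.0
```

```bash
python3 - <<'E'
from h import *
s=bot.read_state();print({k:np.round(s[k],2).tolist() for k in ['ee_pos','ee_rot','wrist_force','grip_width']})
w=bot.read_camera("wrist");cv2.imwrite("pics/w4.png",w["img"])
for r in red(w)[2]: print(r,onz(w,*r[2],77).round(1),onz(w,r[1][0]+r[1][2]-.5,r[2][1],77).round(1)-onz(w,r[1][0]-.5,r[2][1],77).round(1))
E
```

```text
{'ee_pos': [567.3, -6.18, 156.63], 'ee_rot': [-179.98, 0.23, -179.97], 'wrist_force': [1.0, 0.08, 0.62], 'grip_width': 93.88}
(1, [115, 117, 75, 69, 4064], [151.6, 150.5]) [ 516.3 -157.3   77. ] [ 0.4 66.3  0. ]
(2, [0, 148, 64, 66, 3485], [28.9, 180.6]) [ 542.5 -276.    77. ] [ 0.2 62.   0. ]
(3, [293, 171, 66, 66, 3350], [325.9, 204.1]) [564.3  -6.4  77. ] [-0.1 59.3  0. ]
(4, [102, 247, 43, 12, 244], [124.8, 253.1]) [ 613.1 -198.4   77. ] [-0.4 42.4  0. ]
```

View pics/w4.png

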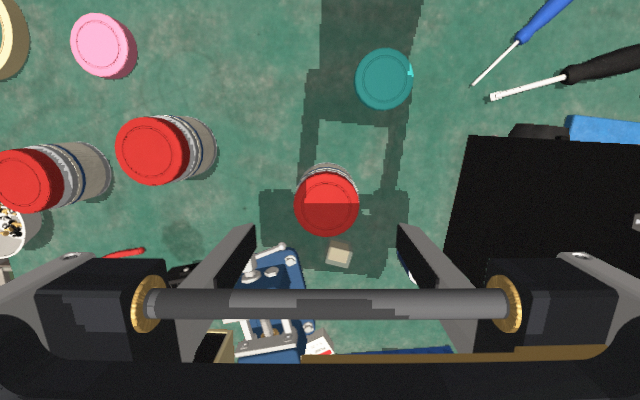

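The left tin is now closed: the lid at (326,204) measures 59.3 mm across in the z=77 plane (60 mm true), so it is seated. Next I go down over the left tin and grip its body.

Request:
jog_arm --delta_pos '[[0,0,3],[0,0,3],[0,0,3],[0,0,3],[0,0,0.8],[0,0,0],[0,0,0],[0,0,0],[0,0,0]]' --turn '[[0,0,0],[0,0,0],[0,0,0],[0,0,0],[0,0,0],[0,0,0],[0,0,0],[0,0,0],[0,0,0]]' --fingers '[-1,-1,-1,-1,-1,-1,-1,-1,-1]'

```text
clock: 12.3
ee_pos: [567.6, -6.2, 28.3]
ee_rot: [-180.0, 0.2, -180.0]
wrist_force: [0.1, 0.3, 1.1]
grip_width: 94.0
grip_force: 0.0
```

Request:
jog_arm --delta_pos '[[0,0,0],[0,0,0],[0,0,0],[0,0,0],[0,0,0],[0,0,0],[0,0,0]]' --turn '[[0,0,0],[0,0,0],[0,0,0],[0,0,0],[0,0,0],[0,0,0],[0,0,0]]' --fingers '[1,1,1,1,1,1,1]'

```text
clock: 13.0
ee_pos: [566.3, -5.9, 26.6]
ee_rot: [180.0, 0.0, -180.0]
wrist_force: [-0.2, 1.1, 1.6]
grip_width: 65.2
grip_force: 30.0
```

Request:
jog_arm --delta_pos '[[0,0,-0.5],[0,0,-1],[0,0,-1],[0,0,-0.5],[0,0,0],[0,0,0],[0,0,0],[0,0,0]]' --turn '[[0,0,0],[0,0,0],[0,0,0],[0,0,0],[0,0,0],[0,0,0],[0,0,0],[0,0,0]]' --fingers '[1,1,1,1,1,1,1,1]'

```text
clock: 13.8
ee_pos: [565.9, -6.0, 55.9]
ee_rot: [180.0, -0.1, -180.0]
wrist_force: [1.0, 0.1, -6.6]
grip_width: 65.0
grip_force: 30.0
```

```bash
cat > wt.py <<'E'
from h import *
a=[]
for _ in range(8): bot.read_camera("wrist"); s=bot.read_state(); a.append(s["wrist_force"])
print(np.mean(a,0).round(2),s["ee_pos"].round(1),s["tau"].round(2),s["clock"])
E
python3 wt.py
```

```text
[-0.07  0.04 -6.86] [566.3  -6.   56.4] [-0.000e+00 -4.073e+01 -3.121e+01 -2.000e-02  6.000e-02  0.000e+00] 14.2
```

The left tin weighs 6.86 N, probably the full one. I set it back and move to the middle tin.

Request:
jog_arm --delta_pos '[[0,0,1],[0,0,1],[0,0,0.6],[0,0,0.3],[0,0,0.1],[0,0,0],[0,0,0],[0,0,0]]' --turn '[[0,0,0],[0,0,0],[0,0,0],[0,0,0],[0,0,0],[0,0,0],[0,0,0],[0,0,0]]' --fingers '[1,1,1,1,1,1,1,1]'

```text
clock: 15.0
ee_pos: [566.8, -6.1, 26.6]
ee_rot: [180.0, 0.1, -180.0]
wrist_force: [0.5, -0.5, -5.0]
grip_width: 65.1
grip_force: 30.0
```

Request:
jog_arm --delta_pos '[[0,0,0],[0,0,0],[0,0,0],[0,0,0],[0,0,0],[0,0,-3],[0,0,-3],[0,0,-4],[0,0,-4],[0,0,-4.5],[0,0,0],[0,0,0]]' --turn '[[0,0,0],[0,0,0],[0,0,0],[0,0,0],[0,0,0],[0,0,0],[0,0,0],[0,0,0],[0,0,0],[0,0,0],[0,0,0],[0,0,0]]' --fingers '[-1,-1,-1,-1,-1,-1,-1,-1,-1,-1,-1,-1]'

```text
clock: 16.2
ee_pos: [567.1, -6.2, 213.3]
ee_rot: [-180.0, 0.2, -180.0]
wrist_force: [-1.0, -1.1, -0.9]
grip_width: 94.1
grip_force: 0.0
```

```bash
cat > look.py <<'E'
from h import *
w=bot.read_camera("wrist"); s=bot.read_state(); print(s["ee_pos"].round(1),s["ee_rot"].round(2),s["wrist_force"].round(1))
for r in red(w)[2]:
    if r[1][4]>1200: print(r,onz(w,*r[2],77).round(1))
E
python3 look.py
```

```text
[566.2  -6.1 211.1] [ 1.7999e+02 -1.0000e-02 -1.7997e+02] [-0.7  0.5  0.2]
(2, [152, 119, 61, 56, 2693], [182.3, 146.2]) [ 516.5 -158.2   77. ]
(3, [44, 145, 63, 54, 2663], [75.1, 170.9]) [ 542.5 -281.2   77. ]
(4, [299, 164, 55, 55, 2285], [325.7, 191.1]) [565.2  -6.6  77. ]
```

Request:
jog_arm --delta_pos '[[1.2,-3.9,0],[1.2,-3.9,0],[1.3,-3.9,0],[1.3,-3.9,2],[0,0,3],[0,0,4],[0,0,4],[0,0,3.5],[0,0,1.9],[0,0,0],[0,0,0],[0,0,0]]' --turn '[[0,0,0],[0,0,0],[0,0,0],[0,0,0],[0,0,0],[0,0,0],[0,0,0],[0,0,0],[0,0,0],[0,0,0],[0,0,0],[0,0,0]]' --fingers '[-1,-1,-1,-1,-1,-1,-1,-1,-1,-1,-1,-1]'

```text
clock: 17.45
ee_pos: [517.2, -162.4, 28.5]
ee_rot: [-180.0, 0.1, -180.0]
wrist_force: [-0.3, 0.4, -0.3]
grip_width: 93.9
grip_force: 0.0
```

Request:
jog_arm --delta_pos '[[0,0,0],[0,0,0],[0,0,0],[0,0,0],[0,0,0],[0,0,0],[0,0,0]]' --turn '[[0,0,0],[0,0,0],[0,0,0],[0,0,0],[0,0,0],[0,0,0],[0,0,0]]' --fingers '[1,1,1,1,1,1,1]'

```text
clock: 18.15
ee_pos: [516.6, -161.9, 27.9]
ee_rot: [180.0, 0.0, -180.0]
wrist_force: [-1.3, 1.6, 3.5]
grip_width: 63.9
grip_force: 30.0
```

Request:
jog_arm --delta_pos '[[0,0,-0.5],[0,0,-1],[0,0,-1],[0,0,-0.5],[0,0,0],[0,0,0],[0,0,0],[0,0,0]]' --turn '[[0,0,0],[0,0,0],[0,0,0],[0,0,0],[0,0,0],[0,0,0],[0,0,0],[0,0,0]]' --fingers '[1,1,1,1,1,1,1,1]'

```text
clock: 18.95
ee_pos: [516.0, -161.9, 56.9]
ee_rot: [180.0, -0.1, -180.0]
wrist_force: [-0.5, 0.0, -2.2]
grip_width: 64.0
grip_force: 30.0
```

```bash
python3 wt.py
```

```text
[-0.06 -0.32 -3.05] [ 516.4 -162.1   57.4] [ -0.   -36.04 -29.24  -0.04   0.06   0.  ] 19.35
```

The middle tin weighs 3.05 N, so it is light. I set it back and go to the right tin at about (542,-287).

Request:
jog_arm --delta_pos '[[0,0,1],[0,0,1],[0,0,0.6],[0,0,0.3],[0,0,0.1],[0,0,0],[0,0,0],[0,0,0]]' --turn '[[0,0,0],[0,0,0],[0,0,0],[0,0,0],[0,0,0],[0,0,0],[0,0,0],[0,0,0]]' --fingers '[1,1,1,1,1,1,1,1]'

```text
clock: 20.15
ee_pos: [516.1, -161.9, 27.9]
ee_rot: [180.0, -0.0, -180.0]
wrist_force: [-4.3, 1.9, 4.2]
grip_width: 64.0
grip_force: 30.0
```

Request:
jog_arm --delta_pos '[[0,0,0],[0,0,0],[0,0,0],[0,0,0],[0,0,0],[0,0,-3],[0,0,-3],[0,0,-4],[0,0,-4],[0,0,-4.5],[0,0,0],[0,0,0]]' --turn '[[0,0,0],[0,0,0],[0,0,0],[0,0,0],[0,0,0],[0,0,0],[0,0,0],[0,0,0],[0,0,0],[0,0,0],[0,0,0],[0,0,0]]' --fingers '[-1,-1,-1,-1,-1,-1,-1,-1,-1,-1,-1,-1]'

```text
clock: 21.35
ee_pos: [517.2, -162.4, 214.0]
ee_rot: [-179.9, 0.2, -180.0]
wrist_force: [0.4, -0.0, -0.5]
grip_width: 94.1
grip_force: 0.0
```

Request:
jog_arm --delta_pos '[[-0.9,-4.2,0],[-0.9,-4.2,0],[-0.8,-4.1,0],[0,0,0],[0,0,0],[0,0,0]]' --turn '[[0,0,0],[0,0,0],[0,0,0],[0,0,0],[0,0,0],[0,0,0]]' --fingers '[-1,-1,-1,-1,-1,-1]'

```text
clock: 21.95
ee_pos: [542.0, -285.9, 211.0]
ee_rot: [179.9, -0.1, -179.9]
wrist_force: [0.3, 0.2, -0.0]
grip_width: 94.1
grip_force: 0.0
```

```bash
python3 look.py
```

```text
[ 542.2 -285.7  211.7] [ 1.7993e+02 -6.0000e-02 -1.7990e+02] [-0.7 -0.6 -0.4]
(1, [410, 143, 59, 56, 2538], [438.9, 170.2]) [ 515.8 -165.1   77. ]
(2, [297, 168, 55, 54, 2317], [323.8, 194.5]) [ 542.5 -288.1   77. ]
(3, [537, 188, 60, 52, 2437], [566.9, 213.2]) [563.9 -14.   77. ]
```

Request:
jog_arm --delta_pos '[[0,-0.2,2],[0,0,4],[0,0,4],[0,0,4],[0,0,3],[0,0,1.4],[0,0,0],[0,0,0],[0,0,0]]' --turn '[[0,0,0],[0,0,0],[0,0,0],[0,0,0],[0,0,0],[0,0,0],[0,0,0],[0,0,0],[0,0,0]]' --fingers '[-1,-1,-1,-1,-1,-1,-1,-1,-1]'

```text
clock: 22.9
ee_pos: [544.1, -289.8, 31.3]
ee_rot: [-179.9, 0.2, -179.9]
wrist_force: [1.0, 0.3, -0.4]
grip_width: 93.8
grip_force: 0.0
```

Request:
jog_arm --delta_pos '[[0,0,0],[0,0,0],[0,0,0],[0,0,0],[0,0,0],[0,0,0],[0,0,0]]' --turn '[[0,0,0],[0,0,0],[0,0,0],[0,0,0],[0,0,0],[0,0,0],[0,0,0]]' --fingers '[1,1,1,1,1,1,1]'

```text
clock: 23.6
ee_pos: [542.7, -288.5, 28.8]
ee_rot: [179.9, 0.0, -180.0]
wrist_force: [-0.3, 3.1, 3.1]
grip_width: 65.0
grip_force: 30.0
```

Request:
jog_arm --delta_pos '[[0,0,-0.5],[0,0,-1],[0,0,-1],[0,0,-0.5],[0,0,0],[0,0,0],[0,0,0],[0,0,0]]' --turn '[[0,0,0],[0,0,0],[0,0,0],[0,0,0],[0,0,0],[0,0,0],[0,0,0],[0,0,0]]' --fingers '[1,1,1,1,1,1,1,1]'

```text
clock: 24.4
ee_pos: [542.2, -288.9, 57.8]
ee_rot: [180.0, -0.1, -180.0]
wrist_force: [0.8, -0.6, -3.0]
grip_width: 65.0
grip_force: 30.0
```

```bash
python3 wt.py
```

```text
[-0.43  0.09 -3.43] [ 542.5 -289.1   58.4] [ -0.   -43.43 -29.96  -0.05   0.05  -0.  ] 24.8
```

The right tin weighs 3.43 N, so the left tin is the full one. I set the right tin back and return to the left.

Request:
jog_arm --delta_pos '[[0,0,1],[0,0,1],[0,0,0.6],[0,0,0.3],[0,0,0.1],[0,0,0],[0,0,0],[0,0,0]]' --turn '[[0,0,0],[0,0,0],[0,0,0],[0,0,0],[0,0,0],[0,0,0],[0,0,0],[0,0,0]]' --fingers '[1,1,1,1,1,1,1,1]'

```text
clock: 25.6
ee_pos: [542.6, -289.1, 28.8]
ee_rot: [180.0, 0.0, -180.0]
wrist_force: [-2.2, 1.0, 1.9]
grip_width: 64.9
grip_force: 30.0
```

Request:
jog_arm --delta_pos '[[0,0,0],[0,0,0],[0,0,0],[0,0,0],[0,0,0],[0,0,-3],[0,0,-3],[0,0,-4],[0,0,-4],[0,0,-4.5],[0,0,0],[0,0,0]]' --turn '[[0,0,0],[0,0,0],[0,0,0],[0,0,0],[0,0,0],[0,0,0],[0,0,0],[0,0,0],[0,0,0],[0,0,0],[0,0,0],[0,0,0]]' --fingers '[-1,-1,-1,-1,-1,-1,-1,-1,-1,-1,-1,-1]'

```text
clock: 26.8
ee_pos: [543.2, -289.5, 215.4]
ee_rot: [-179.9, 0.2, -180.0]
wrist_force: [0.1, -0.3, -0.5]
grip_width: 93.7
grip_force: 0.0
```

Request:
jog_arm --delta_pos '[[-0.3,4,0],[-0.3,4,0],[-0.3,4,0],[-0.3,4,0],[-0.4,4,0],[-0.4,4,0],[-0.4,4.2,0],[0,0,0],[0,0,0],[0,0,0]]' --turn '[[0,0,0],[0,0,0],[0,0,0],[0,0,0],[0,0,0],[0,0,0],[0,0,0],[0,0,0],[0,0,0],[0,0,0]]' --fingers '[-1,-1,-1,-1,-1,-1,-1,-1,-1,-1]'

```text
clock: 27.8
ee_pos: [565.8, -7.9, 212.0]
ee_rot: [-180.0, -0.1, 180.0]
wrist_force: [-0.8, 0.1, 1.1]
grip_width: 94.0
grip_force: 0.0
```

```bash
python3 look.py
```

```text
[565.9  -8.3 212.3] [-1.7999e+02 -1.1000e-01  1.7994e+02] [-1.  -0.3 -0.4]
(2, [153, 120, 61, 57, 2710], [183.1, 148.2]) [ 516.2 -158.9   77. ]
(3, [44, 147, 63, 54, 2675], [75.0, 173.1]) [ 542.2 -282.6   77. ]
(4, [300, 167, 56, 54, 2298], [327.3, 193.4]) [565.2  -6.7  77. ]
```

Everything is in place. I grip the left tin and lift it.

Request:
jog_arm --delta_pos '[[0,0.2,2],[0,0,4],[0,0,4],[0,0,4],[0,0,3],[0,0,1.4],[0,0,0],[0,0,0],[0,0,0]]' --turn '[[0,0,0],[0,0,0],[0,0,0],[0,0,0],[0,0,0],[0,0,0],[0,0,0],[0,0,0],[0,0,0]]' --fingers '[-1,-1,-1,-1,-1,-1,-1,-1,-1]'

```text
clock: 28.75
ee_pos: [568.2, -5.6, 32.0]
ee_rot: [-180.0, 0.3, -180.0]
wrist_force: [0.4, 0.5, 0.0]
grip_width: 93.9
grip_force: 0.0
```

Request:
jog_arm --delta_pos '[[0,0,0],[0,0,0],[0,0,0],[0,0,0],[0,0,0],[0,0,0],[0,0,0]]' --turn '[[0,0,0],[0,0,0],[0,0,0],[0,0,0],[0,0,0],[0,0,0],[0,0,0]]' --fingers '[1,1,1,1,1,1,1]'

```text
clock: 29.45
ee_pos: [566.6, -5.6, 29.9]
ee_rot: [-179.9, 0.0, -180.0]
wrist_force: [-1.5, -3.2, 2.0]
grip_width: 64.7
grip_force: 30.0
```

Request:
jog_arm --delta_pos '[[0,0,-0.5],[0,0,-1.5],[0,0,-2],[0,0,-2.5],[0,0,-2.5],[0,0,-2],[0,0,-1.5],[0,0,-0.5],[0,0,0],[0,0,0],[0,0,0],[0,0,0]]' --turn '[[0,0,0],[0,0,0],[0,0,0],[0,0,0],[0,0,0],[0,0,0],[0,0,0],[0,0,0],[0,0,0],[0,0,0],[0,0,0],[0,0,0]]' --fingers '[1,1,1,1,1,1,1,1,1,1,1,1]'

```text
clock: 30.65
ee_pos: [565.7, -5.0, 158.1]
ee_rot: [180.0, -0.1, -180.0]
wrist_force: [-0.2, -0.0, -6.8]
grip_width: 64.9
grip_force: 30.0
```

```bash
python3 wt.py; python3 - <<'E'
from h import *
c=bot.read_camera("side"); cv2.imwrite("pics/s3.png",cv2.resize(c["img"][50:230,190:370],None,fx=3.3,fy=3.3,interpolation=cv2.INTER_CUBIC))
E
```

```text
[-0.07 -0.1  -6.99] [566.4  -5.1 159.5] [-0.000e+00 -3.963e+01 -3.317e+01 -2.000e-02  6.000e-02  0.000e+00] 31.05
```

View pics/s3.png

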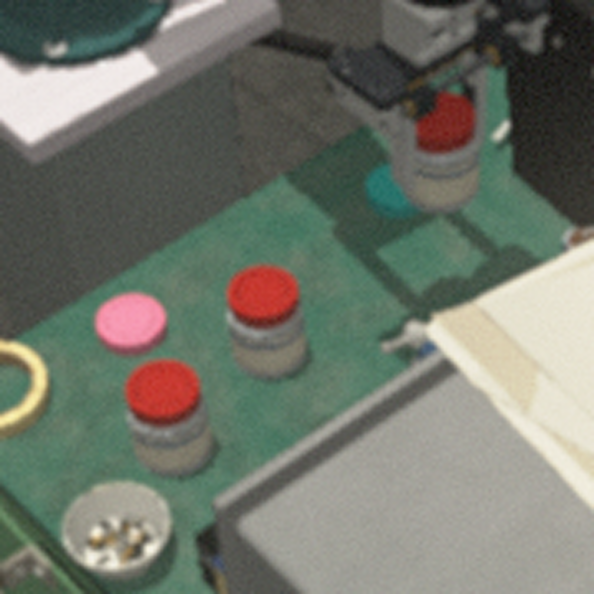

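The full tin is held upright at crop (442,155), its foot about 130 mm up by the arm's reading, with its lid on. The other two stand in place at (265,320) and (168,415), lids on. Handing in.

```bash
python3 -c "
from rig import bot
print(bot.job_done())"
```

```text
the job is handed in; nothing more can be done
None
```

I put the lid on the open tin, weighed all three in order (left 6.9 N, middle 3.1 N, right 3.4 N), and handed in with the heaviest, the left one, held still about 13 cm above the bench; the hand-in returned no verdict.

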